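# Put the desk things back into their fitted organiser holders

## Robot

A 6-joint arm with a two-finger parallel gripper is mounted at the origin on a cart in front of the work surface, level with it; the furniture and walls round the work are solid. World frame = base frame: x ahead of the robot, y to its left, z up, the work surface at z = 0. Lengths are in m, angles in rad, forces in N, time in s.
With the tool pointing down it reaches from about 0.25 to 0.775 m from the base axis. Payload 4 kg.
Tool frame: the origin (TCP) lies midway between the tips of the shut fingers; the grasp point (between the pads) lies 19 mm behind it (manip.grasp_offset is the distance from the TCP to the grasp point, in m); z points along the fingers, y is the line along which they close (so a half turn about z gives the same grasp; the last joint's range is limited). The gripper opens to 94 mm and grips with 3 to 60 N. Pads are 16 mm wide; open, the fingers measure 119 mm over their backs; the gripper's body (75 mm by 177 mm) begins 78 mm behind the grasp point.
Start: joints at [1.125, 0.087, 1.371, -0, 1.684, -0.103], TCP at [0.185, 0.518, 0.206] pointing down, gripper open.
Joint ranges: [-3.1, 3.1], [-0.76, 2.03], [0.27, 2.55], [-1.08, 4.22], [0.17, 2.65], [-2.57, 2.57]. Speed limits (rad/s): [2.79, 2.79, 3.14, 3.14, 3.14, 3.14].

## Interface

Orientations are given as a rotation vector (axis times angle).
In Python, from bench import manip gives the robot as it stands.
- The arm moves only by the shell command python3 -m crank 'ROWS' [FORCE]. ROWS is JSON, a list of rows, each an object with "offset": the shift along the tool's x, y, z in units of 30 mm (1.0 is 30 mm), a list of three; "twist": the turn, a rotation vector about the tool's x, y, z in units of 6 degrees (1.0 is 6 degrees), a list of three; "jaw": the opening, from 0 (shut) to 1 (fully open). In form: [{"offset": [dx, dy, dz], "twist": [rx, ry, rz], "jaw": jaw}, ...]. A call has exactly 5 rows; each row shifts and turns the commanded pose from where the row before left it, along the tool's axes as they then stand; what a row does not reach is not made up. A row lasts 1/8 s, in which the tool goes at most 62.5 mm and 10.7 degrees, less where a joint would pass 70% of its speed; a pose out of reach is approached as far as the arm can. A call is refused whole if a number of a shift passes 1 or a number of a turn 1, either way. A call with a gripper value outside its range is refused whole. The fingers move at their own pace and stop on an object; FORCE is the grip in N (left out, the last holds). Time passes only in rows, so rows that do not move let the fingers close, or fill a call up. It gives the time, the measured TCP pose, the force, the opening and the grip force at its end, in the units of the state.
- manip.observe(): the state, without advancing time (a new reading comes with each control period).
- manip.snapshot(name): name is "side" or "top" or "wrist"; returns a dict with "frame" (420x560x3 uint8, red, green, blue), "depth" (420x560 float32, m along the optical axis (not along the pixel's ray), 0 where there is no reading), "fov_y" (degrees; the focal length in pixels is half the picture's height over the tangent of half this angle, whatever the lens; pixels are square), "cx", "cy" (the principal point, pixels), "R" (3x3) and "t" (3): a world point X has camera coordinates R X + t. Camera axes: x right, y down, z forward; pixel columns grow to the right and rows downward; lengths in m; the calibration is good to about 2 mm. A picture is of the moment at which its call begins.
- manip.sign_off(): hands the job in; it is judged then, once.
The state is a dict: "time_s": time; "joint_pos": joint angles; "dq": joint speeds; "effort": joint torques, N m; "position": TCP position; "orientation": TCP orientation; "ft_force": force on the tool from outside, world axes, zero at the start; "ft_torque": the same for the moment, N m; "width": opening from 0.0 (shut) to 1.0 (fully open); "grasp_force": force on a finger pad.
Only numpy, scipy, OpenCV 4.12 (cv2) and the standard library are available. Lean on these libraries where they do the work, as an engineer would, in place of code of your own. Each camera call takes 0.05 s, during which the arm holds its last target. There are 200 camera calls.

## Task

Tidy the desk: put the glue stick, the battery, the USB hub and the charger brick back, each into the grey organiser holder whose shape and size match it, one thing per holder. Each must end fully home on the floor of its holder, right way up (the glue stick and the battery standing in their round cups, the hub and the brick lying flat inside the rim of their trays), and let go. Do not disturb the mouse or the mug.

Things in the scene. Friction and masses are not known exactly. Their poses are not given: they have to be found in the camera images.
- glue_stick: Glue stick standing upright: white barrel 26 mm across, green foot, green cap (27 mm across, from 62 mm up), 90 mm high. (The one standing on the open desk in front of the robot; another one on the raised shelf at the back left is not meant.) Origin at the centre of its underside, z up along the stick.
- usb_hub: Slim light-grey USB hub with four ports along one side, lying flat, 42 (x) by 110 (y) by 16 (z) mm. (The one on the open desk; any under the raised shelf is not meant.) Origin at the centre of its underside, y along its length, z up.
- charger_brick: Black charger brick (power supply), a chunky rounded block lying flat, 58 (x) by 98 (y) by 28 (z) mm. Origin at the centre of its underside, y along its length, z up.
- battery: Small round red and white battery cell standing upright, 15 mm across, 50 mm high. Origin at the centre of its underside, z up along it.
- stick_cup: Round grey plastic cup, 53 mm outside (60 mm at its foot), 45 mm clear inside, 40 mm high, floor 4 mm thick; fixed to the desk. Made for the glue stick. Origin at the centre of its underside on the desk.
- hub_tray: Long narrow grey tray with a low rim, 66 (x) by 134 (y) mm outside, 58 by 126 mm inside, rim top 6 mm above the desk, floor 2 mm thick; fixed to the desk. Made for the USB hub. Origin at the centre of its underside on the desk, y along its length.
- brick_tray: Broad oblong grey tray with a low rim, 83 (x) by 123 (y) mm outside, 75 by 115 mm inside, rim top 6 mm above the desk, floor 2 mm thick; fixed to the desk. Made for the charger brick. Origin at the centre of its underside on the desk, y along its length.
- battery_cup: Small, low round grey plastic cup, 40 mm outside (46 mm at its foot), 32 mm clear inside, 20 mm high, floor 4 mm thick; fixed to the desk. Made for the battery. Origin at the centre of its underside on the desk.
- mouse: Black computer mouse, 110 by 63 by 40 mm, at the right end of the work; a bystander, to be left alone. Origin at the centre of its underside.
- mug: White dotted mug, 92 mm across, 93 mm high, at the right end of the work, behind the mouse; a bystander, to be left alone. Origin at the centre of its underside.
There are look-alikes about, which are no part of the job. There is more than one size of the glue_stick; the job needs the larger.

How it is judged:
By the outcome, as a careful person would: the job done as asked, in the order asked, and still so for the second after the job is handed in, with the robot touching nothing.
It also fails if it takes over 99 s, if anything falls off the work surface, if the arm or the gripper's body presses on something with over 40 N, if the wrist force passes 120 N, or if a joint passes its speed limit or range.

## Working session

There is one attempt and no reset: what is moved stays moved. The work goes in short steps, Python scripts to look and compute and a shell command to move; the robot and the scene stay as the last step left them, time stands still between calls to the robot, and variables do not carry over. Pictures are saved under pics/ and viewed, at most 14 in all, crops included, and the job is handed in when it is done.

```bash
ls; mkdir -p pics
python3 - <<'E'
from bench import manip
import cv2,numpy as np
for n in("top","side"):
    s=manip.snapshot(n); cv2.imwrite(f"pics/{n}0.png",cv2.cvtColor(s["frame"],cv2.COLOR_RGB2BGR))
    np.savez(f"pics/{n}0.npz",**s)
    print(n,s["fov_y"],s["cx"],s["cy"],np.round(-np.array(s["R"]).T@s["t"],3),np.round(s["R"],2).tolist(), (s["depth"]>0).mean())
print(manip.observe(), manip.grasp_offset)
E
```

```text
pics
top 46.08250878111586 282.1853617793965 203.12780238435562 [ 0.289 -0.008  1.298] [[0.0, -1.0, -0.01], [-0.98, -0.0, -0.18], [0.18, 0.01, -0.98]] 0.9958886054421768
side 51.204995059790406 274.6234705123513 209.6476600909316 [0.213 1.029 0.533] [[-0.96, -0.28, 0.02], [-0.13, 0.39, -0.91], [0.25, -0.88, -0.41]] 0.9957780612244898
{'time_s': 0.1, 'joint_pos': array([ 1.12488189e+00,  8.78965020e-02,  1.37211121e+00,  1.38441520e-05,
        1.68361611e+00, -1.03060561e-01]), 'dq': array([-4.69960667e-04, -4.21506572e-04, -2.42789888e-03, -4.98152550e-05,
       -1.08702977e-03, -5.17304774e-04]), 'effort': array([ 1.33193735e-03, -3.41253698e+01, -3.03301835e+01,  7.18353828e-02,
        3.03664268e-02, -1.00924437e-04]), 'position': array([0.18465743, 0.51753904, 0.20440871]), 'orientation': array([-5.35820900e-01, -3.09498770e+00,  3.06469968e-03]), 'ft_force': array([ 0.08487124, -0.37939061,  0.97902405]), 'ft_torque': array([-0.03822717,  0.01761965, -0.02644862]), 'grasp_force': 0.0, 'width': 1.000560257874241} 0.0188
```

View pics/top0.png

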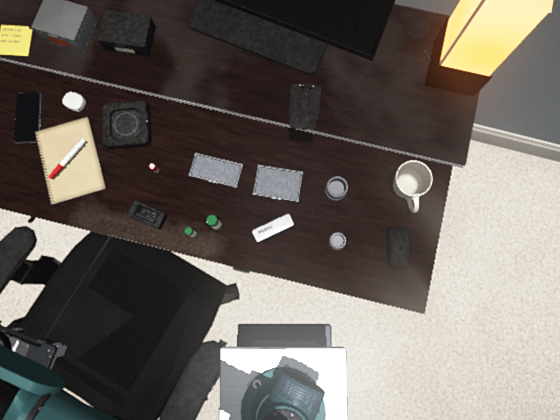

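View pics/side0.png

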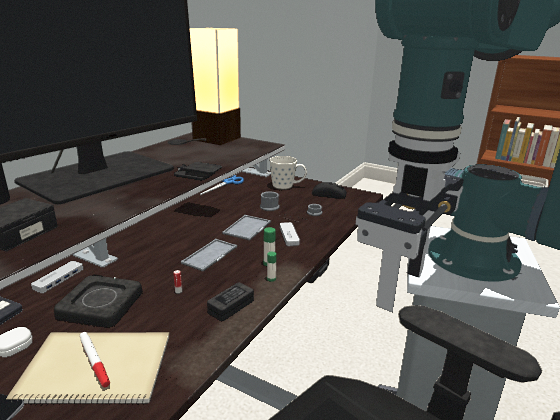

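The top view shows the battery at (154,168), the brick at (148,214), the large glue stick at (213,222) with the small one at (190,231), and the hub at (273,228). The holders are the hub tray (215,170), brick tray (278,183), stick cup (337,188) and battery cup (338,240). The mouse is at (399,248) and the mug at (413,180). The side view confirms that the farther stick, at (270,245), is the taller one.

```bash
cat > h.py <<'E'
import numpy as np,cv2
def load(n): return dict(np.load(f"pics/{n}.npz"))
def foc(s): return 210/np.tan(np.radians(float(s["fov_y"]))/2)
def cloud(s):
    f=foc(s); v,u=np.mgrid[:420,:560]; d=s["depth"]
    P=np.stack([(u-s["cx"])/f*d,(v-s["cy"])/f*d,d],-1)
    return (P-s["t"])@s["R"]
def ray(s,u,v,z):
    f=foc(s); d=s["R"].T@np.array([(u-s["cx"])/f,(v-s["cy"])/f,1.]); c=-s["R"].T@s["t"]
    return c+d*(z-c[2])/d[2]
def px(s,X):
    f=foc(s); c=s["R"]@np.array(X)+s["t"]; return c[0]/c[2]*f+s["cx"],c[1]/c[2]*f+s["cy"]
E
python3 - <<'E'
from h import *
s=load("top0"); W=cloud(s); fr=s["frame"]; hsv=cv2.cvtColor(fr,cv2.COLOR_RGB2HSV); Z=W[...,2]
print("desk z",[round(float(np.median(Z[a:a+8,b:b+8])),4) for a,b in((195,300),(250,300),(200,180),(215,370))])
def rep(n,box,mask,zp):
    u0,v0,u1,v1=box; m=np.zeros_like(mask,np.uint8); m[v0:v1,u0:u1]=mask[v0:v1,u0:u1]
    k,l,st,c=cv2.connectedComponentsWithStats(m); i=1+np.argmax(st[1:,4]); m=l==i
    v,u=np.nonzero(m); P=np.array([ray(s,a,b,zp)[:2] for a,b in zip(u,v)])
    r=cv2.minAreaRect((P*1000).astype(np.float32)); B=cv2.boxPoints(r)
    e=max((B[1]-B[0],B[2]-B[1]),key=np.linalg.norm)
    print(n,len(u),"c",np.round(r[0],1),"mean",np.round(P.mean(0)*1000,1),"size",np.round(r[1],1),"longdir deg",round(np.degrees(np.arctan2(e[1],e[0]))%180,1),"z med/95",np.round(np.percentile(Z[m]*1000,[50,95]),1))
h,S,V=hsv[...,0],hsv[...,1],hsv[...,2]
green=(h>45)&(h<90)&(S>80)
rep("glue cap",(200,205,228,235),green,.09); rep("small cap",(180,222,200,240),green,.07)
for n,b,z,t in(("batt",(145,158,165,178),.05,.025),("brick",(120,195,172,234),.028,.013),("hub",(245,208,300,246),.016,.008),("scup",(322,172,352,204),.04,.02),("bcup",(324,228,352,254),.02,.010),("mouse",(380,220,418,275),.02,.01)):
    rep(n,b,Z>t,z)
grey=(V>85)&(S<110)
rep("hub col",(245,208,300,246),V>140,.016)
rep("htray",(182,145,248,193),grey,.005); rep("btray",(246,158,310,208),grey,.005)
rep("scup col",(320,172,354,206),grey,.04); rep("bcup col",(324,228,352,254),grey,.02)
E
```

```text
desk z [-0.0015, -0.0012, -0.0008, -0.0016]
glue cap 102 c [464.7 176.7] mean [465.1 176.2] size [25.  27.4] longdir deg 90.1 z med/95 [88.  92.2]
small cap 55 c [441.5 237.3] mean [441.  237.2] size [19.9 17.5] longdir deg 46.0 z med/95 [63.7 68.5]
batt 37 c [609.2 340. ] mean [609.6 339.7] size [19.3 12.8] longdir deg 45.7 z med/95 [46.3 49.4]
brick 611 c [488.3 355.6] mean [488.3 355.6] size [95.5 44.8] longdir deg 66.6 z med/95 [26.6 31. ]
hub 532 c [454.7  26.9] mean [454.8  27. ] size [ 34.8 106.9] longdir deg 115.3 z med/95 [13.8 18.5]
scup 154 c [ 557.9 -140.3] mean [ 559.6 -141. ] size [52.1 56. ] longdir deg 179.2 z med/95 [37.4 43.9]
bcup 82 c [ 421.6 -142.5] mean [ 421.6 -142.7] size [38.2 38.9] longdir deg 134.6 z med/95 [18.6 22.6]
mouse 895 c [ 404.2 -299.8] mean [ 405.2 -299.2] size [106.5  60.6] longdir deg 1.1 z med/95 [28.9 37.9]
hub col 550 c [455.6  27.5] mean [456.1  27.7] size [ 35.9 109.1] longdir deg 115.5 z med/95 [13.5 18.4]
htray 1233 c [613.9 183. ] mean [614.1 182.8] size [136.8  69.8] longdir deg 75.9 z med/95 [1.8 6.9]
btray 1438 c [577.6  15.6] mean [578.   15.6] size [125.1  86.8] longdir deg 80.5 z med/95 [1.7 6.7]
scup col 347 c [ 556.6 -139. ] mean [ 557.6 -138.1] size [54.7 63.9] longdir deg 179.2 z med/95 [ 5.4 42.9]
bcup col 234 c [ 421.6 -141.3] mean [ 421.7 -140.7] size [38.9 44.4] longdir deg 179.2 z med/95 [ 5.4 21. ]
```

```bash
cat > plan.py <<'E'
import sys,numpy as np
from bench import manip
from scipy.spatial.transform import Rotation as R
def plan(x,y,z,yaw):
    "twist first (units), then offsets in the turned tool frame (units)"
    o=manip.observe(); r=R.from_rotvec(o["orientation"]); M=r.as_matrix()
    cur=np.degrees(np.arctan2(M[1,1],M[0,1])); d=(yaw-cur+90)%180-90
    q1=np.degrees(np.arctan2(y,x))
    t=np.radians(cur+d); Y=np.array([np.cos(t),np.sin(t),0]); Z=np.array([0,0,-1.]); G=np.stack([np.cross(Y,Z),Y,Z])
    tilt=r.inv().apply(Z); 
    off=G@(np.array([x,y,z])-o["position"])/.03
    print("t",round(o["time_s"],2),"pos",np.round(o["position"]*1000,1),"yaw",round(cur,1),"tilt xy err u",np.round(np.degrees([-tilt[1],tilt[0]])/6,2),"w",round(o["width"],3),"g",round(o["grasp_force"],1),"F",np.round(o["ft_force"],1))
    print("twist z",round(-d/6,2),"offset",np.round(off,2),"q6 then",round(q1-(cur+d)))
plan(*map(float,sys.argv[1:5]))
E
python3 plan.py .465 .177 .15 21
```

```text
t 0.1 pos [184.7 517.5 204.4] yaw 70.4 tilt xy err u [-0.02 -0.  ] w 1.001 g 0.0 F [ 0.1 -0.4  1. ]
twist z 8.23 offset [-13.95   4.66   1.81] q6 then 0
```

```bash
R='python3 -m crank'
python3 -m crank '[{"offset":[0,0,0],"twist":[0,0,1],"jaw":1},{"offset":[0,0,0],"twist":[0,0,1],"jaw":1},{"offset":[0,0,0],"twist":[0,0,1],"jaw":1},{"offset":[0,0,0],"twist":[0,0,1],"jaw":1},{"offset":[0,0,0],"twist":[0,0,1],"jaw":1}]' 15
python3 -m crank '[{"offset":[0,0,0],"twist":[0,0,1],"jaw":1},{"offset":[0,0,0],"twist":[0,0,1],"jaw":1},{"offset":[0,0,0],"twist":[0,0,1],"jaw":1},{"offset":[0,0,0],"twist":[0,0,0.23],"jaw":1},{"offset":[-1,0.3,0],"twist":[0,0,0],"jaw":1}]'
python3 -m crank '[{"offset":[-1,0.3,0],"twist":[0,0,0],"jaw":1},{"offset":[-1,0.3,0],"twist":[0,0,0],"jaw":1},{"offset":[-1,0.3,0],"twist":[0,0,0],"jaw":1},{"offset":[-1,0.3,0],"twist":[0,0,0],"jaw":1},{"offset":[-1,0.4,0],"twist":[0,0,0],"jaw":1}]'
python3 -m crank '[{"offset":[-1,0.4,0],"twist":[0,0,0],"jaw":1},{"offset":[-1,0.4,0],"twist":[0,0,0],"jaw":1},{"offset":[-1,0.4,0],"twist":[0,0,0],"jaw":1},{"offset":[-1,0.4,0],"twist":[0,0,0],"jaw":1},{"offset":[-1,0.3,0],"twist":[0,0,0],"jaw":1}]'
python3 plan.py .465 .177 .17 21
```

```text
time_s: 0.72
position: [0.1847, 0.5177, 0.2048]
orientation: [-1.324, -2.849, 0.002]
ft_force: [-0.0, 0.2, -0.0]
width: 1.0
grasp_force: 0.0
time_s: 1.35
position: [0.2033, 0.4936, 0.2047]
orientation: [-1.775, -2.592, 0.002]
ft_force: [-0.1, 0.7, 1.3]
width: 0.998
grasp_force: 0.0
time_s: 1.98
position: [0.3029, 0.3694, 0.2053]
orientation: [-1.778, -2.59, 0.0]
ft_force: [0.4, -0.2, 0.5]
width: 1.0
grasp_force: 0.0
time_s: 2.6
position: [0.41, 0.2498, 0.2052]
orientation: [-1.778, -2.59, 0.0]
ft_force: [0.5, 0.2, -1.0]
width: 0.997
grasp_force: 0.0
t 2.6 pos [410.  249.8 205.2] yaw 21.0 tilt xy err u [-0. -0.] w 0.997 g 0.0 F [ 0.5  0.2 -1. ]
twist z 0.01 offset [-2.92  0.84  1.17] q6 then 0
```

```bash
python3 -m crank '[{"offset":[-1,0.3,0],"twist":[0,0,0],"jaw":1},{"offset":[-1,0.3,0],"twist":[0,0,0],"jaw":1},{"offset":[-0.92,0.24,0],"twist":[0,0,0],"jaw":1},{"offset":[0,0,0.6],"twist":[0,0,0],"jaw":1},{"offset":[0,0,0.57],"twist":[0,0,0],"jaw":1}]'
python3 plan.py .465 .177 .053 21
python3 - <<'E'
from bench import manip
from h import *
s=manip.snapshot("wrist"); np.savez("pics/w1.npz",**s); cv2.imwrite("pics/w1.png",cv2.cvtColor(s["frame"],cv2.COLOR_RGB2BGR))
W=cloud(s); h=cv2.cvtColor(s["frame"],cv2.COLOR_RGB2HSV); m=((h[...,0]>45)&(h[...,0]<90)&(h[...,1]>80)).astype(np.uint8)
k,l,st,c=cv2.connectedComponentsWithStats(m)
for i in range(1,k):
    if st[i,4]>100: print(st[i],np.round(c[i]), "median cloud",np.round(np.median(W[l==i],0)*1000,1),"ray90",np.round(ray(s,*c[i],.09)*1000,1))
E
```

```text
time_s: 3.22
position: [0.4636, 0.1783, 0.1686]
orientation: [-1.778, -2.588, 0.001]
ft_force: [-0.0, 0.6, 0.6]
width: 0.998
grasp_force: 0.0
t 3.23 pos [463.6 178.3 168.6] yaw 21.0 tilt xy err u [-0.01 -0.01] w 0.998 g 0.0 F [-0.   0.6  0.6]
twist z 0.0 offset [-0.06  0.03  3.85] q6 then 0
[271 113  23  23 416] [281. 124.] median cloud [442.1 239.5  65.2] ray90 [441.6 240.5  90. ]
[266 186  32  36 916] [282. 204.] median cloud [465.  180.1  89.2] ray90 [464.7 180.5  90. ]
```

View pics/w1.png

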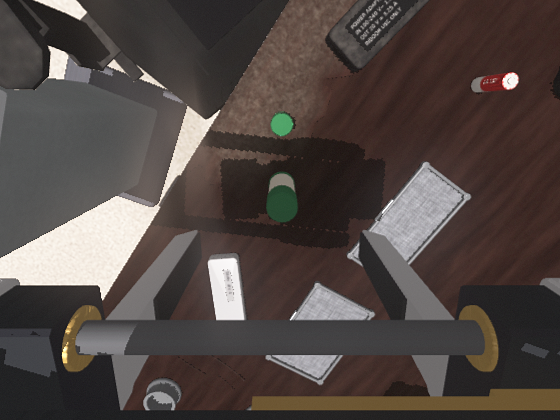

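The wrist view shows the larger stick at (282,204), between the fingers, and the smaller one at (281,124), clear of them. Both cameras agree to about 3 mm, so I'm going down.

```bash
python3 -m crank '[{"offset":[0,0,0.9],"twist":[0,0,0],"jaw":1},{"offset":[0,0,0.9],"twist":[0,0,0],"jaw":1},{"offset":[0,0,0.8],"twist":[0,0,0],"jaw":1},{"offset":[0,0,0.8],"twist":[0,0,0],"jaw":1},{"offset":[0,0,0.45],"twist":[0,0,0],"jaw":1}]' 15
python3 -m crank '[{"offset":[0,0,0],"twist":[0,0,0],"jaw":0},{"offset":[0,0,0],"twist":[0,0,0],"jaw":0},{"offset":[0,0,0],"twist":[0,0,0],"jaw":0},{"offset":[0,0,0],"twist":[0,0,0],"jaw":0},{"offset":[0,0,0],"twist":[0,0,0],"jaw":0}]' 15
python3 -m crank '[{"offset":[0,0,0],"twist":[0,0,0],"jaw":0},{"offset":[0,0,0],"twist":[0,0,0],"jaw":0},{"offset":[0,0,0],"twist":[0,0,0],"jaw":0},{"offset":[0,0,0],"twist":[0,0,0],"jaw":0},{"offset":[0,0,0],"twist":[0,0,0],"jaw":0}]' 15
python3 plan.py .558 -.1405 .12 21
```

```text
time_s: 3.9
position: [0.4625, 0.1785, 0.0528]
orientation: [-1.776, -2.588, 0.004]
ft_force: [-0.2, -0.0, -0.6]
width: 0.999
grasp_force: 0.0
time_s: 4.53
position: [0.4646, 0.178, 0.0553]
orientation: [1.78, 2.588, 0.001]
ft_force: [0.3, 0.2, -0.5]
width: 0.504
grasp_force: 0.0
time_s: 5.15
position: [0.4643, 0.1779, 0.0548]
orientation: [-1.78, -2.589, 0.0]
ft_force: [-0.0, 0.0, -0.3]
width: 0.288
grasp_force: 15.0
t 5.15 pos [464.3 177.9  54.8] yaw 21.0 tilt xy err u [-0. -0.] w 0.288 g 15.0 F [-0.   0.  -0.3]
twist z -0.0 offset [-11.03  -0.89  -2.17] q6 then -35
```

```bash
python3 -m crank '[{"offset":[0,0,-0.5],"twist":[0,0,0],"jaw":0},{"offset":[0,0,-0.9],"twist":[0,0,0],"jaw":0},{"offset":[-0.5,0,-0.8],"twist":[0,0,0],"jaw":0},{"offset":[-1,-0.1,0],"twist":[0,0,0],"jaw":0},{"offset":[-1,-0.1,0],"twist":[0,0,0],"jaw":0}]' 15
python3 -m crank '[{"offset":[-1,-0.1,0],"twist":[0,0,0],"jaw":0},{"offset":[-1,-0.1,0],"twist":[0,0,0],"jaw":0},{"offset":[-1,-0.1,0],"twist":[0,0,0],"jaw":0},{"offset":[-1,-0.1,0],"twist":[0,0,0],"jaw":0},{"offset":[-1,-0.1,0],"twist":[0,0,0],"jaw":0}]'
python3 -m crank '[{"offset":[-1,-0.1,0],"twist":[0,0,0],"jaw":0},{"offset":[-1,-0.1,0],"twist":[0,0,0],"jaw":0},{"offset":[-1,0,0],"twist":[0,0,0],"jaw":0},{"offset":[-0.53,0,0],"twist":[0,0,0],"jaw":0},{"offset":[0,0,0],"twist":[0,0,0],"jaw":0}]'
python3 plan.py .558 -.1405 .06 21
python3 - <<'E'
from bench import manip
from h import *
s=manip.snapshot("side"); np.savez("pics/s1.npz",**s); f=s["frame"]
cv2.imwrite("pics/s1.png",cv2.resize(cv2.cvtColor(f[120:260,180:360],cv2.COLOR_RGB2BGR),None,fx=4,fy=4))
E
```

```text
time_s: 5.78
position: [0.4865, 0.1053, 0.1228]
orientation: [1.778, 2.588, 0.003]
ft_force: [0.3, -0.1, -0.5]
width: 0.286
grasp_force: 15.0
time_s: 6.4
position: [0.5259, -0.0407, 0.1222]
orientation: [1.779, 2.588, 0.001]
ft_force: [0.8, -0.3, -0.5]
width: 0.286
grasp_force: 15.0
time_s: 7.02
position: [0.5579, -0.1412, 0.1212]
orientation: [1.782, 2.588, 0.001]
ft_force: [0.1, 0.6, -0.3]
width: 0.283
grasp_force: 15.0
t 7.03 pos [ 557.9 -141.2  121.2] yaw 20.9 tilt xy err u [ 0. -0.] w 0.283 g 15.0 F [ 0.1  0.6 -0.3]
twist z -0.02 offset [0.02 0.01 2.04] q6 then -35
```

View pics/s1.png

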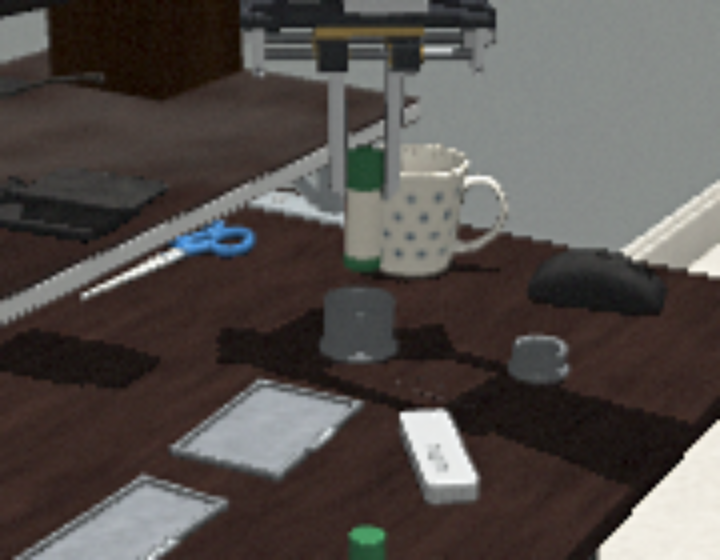

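The picture shows the stick held upright at crop (364,205), directly over the cup at (360,322). I'll lower it and let go.

```bash
python3 -m crank '[{"offset":[0,0,0.5],"twist":[0,0,0],"jaw":0},{"offset":[0,0,0.5],"twist":[0,0,0],"jaw":0},{"offset":[0,0,0.5],"twist":[0,0,0],"jaw":0},{"offset":[0,0,0.35],"twist":[0,0,0],"jaw":0},{"offset":[0,0,0.2],"twist":[0,0,0],"jaw":0}]' 15
python3 -m crank '[{"offset":[0,0,0],"twist":[0,0,0],"jaw":0},{"offset":[0,0,0],"twist":[0,0,0],"jaw":0},{"offset":[0,0,0],"twist":[0,0,0],"jaw":0.35},{"offset":[0,0,0],"twist":[0,0,0],"jaw":0.45},{"offset":[0,0,0],"twist":[0,0,0],"jaw":0.7}]' 15
python3 plan.py .558 -.1405 .18 21
python3 -m crank '[{"offset":[0,0,0],"twist":[0,0,0],"jaw":1},{"offset":[0,0,-0.5],"twist":[0,0,0],"jaw":1},{"offset":[0,0,-0.8],"twist":[0,0,0],"jaw":1},{"offset":[0,0,-1],"twist":[0,0,0],"jaw":1},{"offset":[0,0,-1],"twist":[0,0,0],"jaw":1}]' 15
python3 plan.py .609 .339 .13 21
```

```text
time_s: 7.7
position: [0.5575, -0.1404, 0.0586]
orientation: [-1.779, -2.588, -0.0]
ft_force: [-1.4, 1.0, 13.2]
width: 0.284
grasp_force: 15.0
time_s: 8.32
position: [0.5577, -0.1407, 0.0595]
orientation: [1.78, 2.589, 0.0]
ft_force: [0.7, 0.3, -0.0]
width: 0.52
grasp_force: 0.0
t 8.32 pos [ 557.7 -140.7   59.5] yaw 21.0 tilt xy err u [0. 0.] w 0.52 g 0.0 F [ 0.7  0.3 -0. ]
twist z -0.0 offset [ 0.    0.01 -4.02] q6 then -35
time_s: 8.95
position: [0.5578, -0.1408, 0.1606]
orientation: [1.779, 2.588, 0.001]
ft_force: [0.6, 0.4, 0.3]
width: 0.992
grasp_force: 0.0
t 8.95 pos [ 557.8 -140.8  160.6] yaw 21.0 tilt xy err u [0.01 0.01] w 0.992 g 0.0 F [0.6 0.4 0.3]
twist z -0.0 offset [14.32  7.32  1.02] q6 then 8
```

```bash
python3 - <<'E'
from bench import manip
from h import *
s=manip.snapshot("top"); np.savez("pics/t1.npz",**s); W0=cloud(load("top0"))
for u in (60,154,215,278,330): 
    col=W0[60:150,u]; hi=np.nonzero((col[:,2]>.05)&(col[:,2]<.3))[0]
    print(u, np.round(col[hi[-1]]*1000) if len(hi) else None, np.round(col[hi[-12:],2]*1000))
s=manip.snapshot("side"); np.savez("pics/s2.npz",**s)
cv2.imwrite("pics/s2.png",cv2.resize(cv2.cvtColor(s["frame"][120:260,180:360],cv2.COLOR_RGB2BGR),None,fx=4,fy=4))
E
python3 plan.py .609 .339 .13 78
```

```text
60 [850. 584.  91.] [107. 113. 110. 107. 108. 106. 110. 106. 107. 107.  97.  91.]
154 [788. 332. 101.] [113. 112. 110. 106. 110. 109. 111. 109. 111. 108. 104. 101.]
215 [751. 176.  90.] [109. 112. 110. 107. 108. 106. 105. 106. 110. 104. 100.  90.]
278 [711.  13.  95.] [106. 105. 110. 111. 110. 106. 107. 106. 112. 108. 104.  95.]
330 [ 677. -118.  101.] [108. 112. 113. 107. 112. 110. 105. 111. 112. 105. 105. 101.]
t 9.05 pos [ 560.2 -141.6  164.1] yaw 21.0 tilt xy err u [0.07 0.06] w 0.995 g 0.0 F [ 0.5 -0.4 -0.5]
twist z -9.5 offset [ 1.74 16.01  1.14] q6 then -49
```

View pics/s2.png

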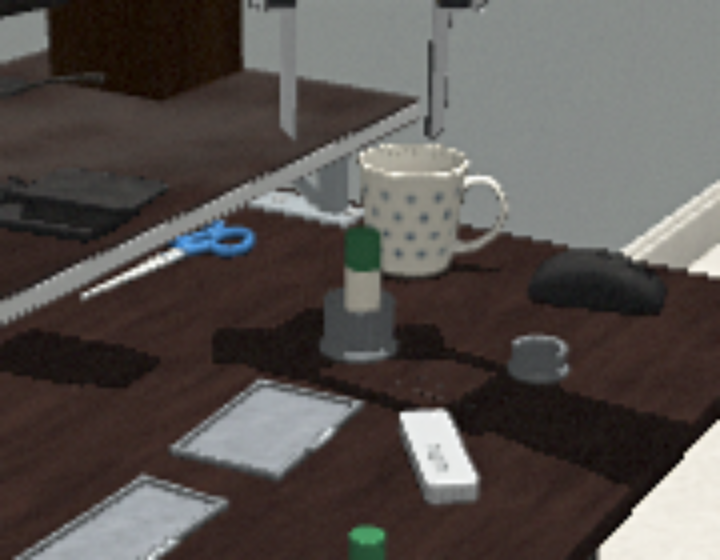

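The glue stick stands upright in its cup, at crop (362,270). The shelf front is at x≥0.71 m and 108 mm high, so the gripper body clears it. Next is the battery.

```bash
python3 -m crank '[{"offset":[1,0.5,0],"twist":[0,0,0],"jaw":1},{"offset":[1,0.5,0],"twist":[0,0,0],"jaw":1},{"offset":[1,0.5,0],"twist":[0,0,0],"jaw":1},{"offset":[1,0.5,0],"twist":[0,0,0],"jaw":1},{"offset":[1,0.5,0],"twist":[0,0,0],"jaw":1}]' 12
python3 -m crank '[{"offset":[1,0.5,0],"twist":[0,0,0],"jaw":1},{"offset":[1,0.5,0],"twist":[0,0,0],"jaw":1},{"offset":[1,0.5,0],"twist":[0,0,0],"jaw":1},{"offset":[1,0.5,0],"twist":[0,0,0],"jaw":1},{"offset":[1,0.5,0],"twist":[0,0,0],"jaw":1}]'
python3 -m crank '[{"offset":[1,0.5,0],"twist":[0,0,0],"jaw":1},{"offset":[1,0.5,0],"twist":[0,0,0],"jaw":1},{"offset":[1,0.5,0],"twist":[0,0,0],"jaw":1},{"offset":[1,0.5,0.5],"twist":[0,0,0],"jaw":1},{"offset":[0.32,0.32,0.52],"twist":[0,0,0],"jaw":1}]'
python3 plan.py .609 .339 .021 21
python3 - <<'E'
from bench import manip
from h import *
s=manip.snapshot("wrist"); np.savez("pics/w2.npz",**s)
W=cloud(s); h=cv2.cvtColor(s["frame"],cv2.COLOR_RGB2HSV); Z=W[...,2]
d=np.hypot(W[...,0]-.609,W[...,1]-.339); m=((d<.04)&(Z>.043)&(Z<.058)).astype(np.uint8)
k,l,st,c=cv2.connectedComponentsWithStats(m)
for i in range(1,k):
    if st[i,4]>20: print(st[i],np.round(c[i]),"cloud",np.round(np.median(W[l==i],0)*1000,1),"ray50",np.round(ray(s,*c[i],.05)*1000,1))
E
```

```text
time_s: 9.68
position: [0.5735, 0.0273, 0.1574]
orientation: [-1.779, -2.588, 0.001]
ft_force: [0.2, -0.4, 0.4]
width: 1.002
grasp_force: 0.0
time_s: 10.3
position: [0.5899, 0.1941, 0.1573]
orientation: [-1.779, -2.588, 0.002]
ft_force: [0.5, 0.8, 0.7]
width: 1.001
grasp_force: 0.0
time_s: 10.92
position: [0.6083, 0.3406, 0.1262]
orientation: [-1.777, -2.59, 0.001]
ft_force: [0.0, 0.1, -0.2]
width: 1.001
grasp_force: 0.0
t 10.93 pos [608.3 340.6 126.2] yaw 21.1 tilt xy err u [-0.01 -0.  ] w 1.001 g 0.0 F [ 0.   0.1 -0.2]
twist z 0.02 offset [-0.06  0.    3.51] q6 then 8
[278 195  18  18 250] [287. 204.] cloud [613.3 344.8  48.7] ray50 [613.1 345.1  50. ]
```

```bash
python3 -m crank '[{"offset":[0.05,0.1,0.9],"twist":[0,0,0],"jaw":1},{"offset":[0,0,0.9],"twist":[0,0,0],"jaw":1},{"offset":[0,0,0.8],"twist":[0,0,0],"jaw":1},{"offset":[0,0,0.6],"twist":[0,0,0],"jaw":1},{"offset":[0,0,0.3],"twist":[0,0,0],"jaw":0.6}]' 10
python3 -m crank '[{"offset":[0,0,0],"twist":[0,0,0],"jaw":0},{"offset":[0,0,0],"twist":[0,0,0],"jaw":0},{"offset":[0,0,0],"twist":[0,0,0],"jaw":0},{"offset":[0,0,0],"twist":[0,0,0],"jaw":0},{"offset":[0,0,0],"twist":[0,0,0],"jaw":0}]' 10
python3 -m crank '[{"offset":[0,0,0],"twist":[0,0,0],"jaw":0},{"offset":[0,0,0],"twist":[0,0,0],"jaw":0},{"offset":[0,0,0],"twist":[0,0,0],"jaw":0},{"offset":[0,0,0],"twist":[0,0,0],"jaw":0},{"offset":[0,0,0],"twist":[0,0,0],"jaw":0}]' 10
python3 plan.py .4216 -.142 .08 21
```

```text
time_s: 11.6
position: [0.6107, 0.3404, 0.0211]
orientation: [-1.78, -2.587, 0.003]
ft_force: [-0.1, -0.0, -0.6]
width: 0.928
grasp_force: 0.0
time_s: 12.22
position: [0.6112, 0.3416, 0.0231]
orientation: [1.78, 2.589, 0.001]
ft_force: [0.5, 0.0, -0.2]
width: 0.399
grasp_force: 0.0
time_s: 12.85
position: [0.6111, 0.3415, 0.0228]
orientation: [-1.78, -2.589, -0.0]
ft_force: [-0.5, 0.7, -0.2]
width: 0.155
grasp_force: 10.0
t 12.85 pos [611.1 341.5  22.8] yaw 21.0 tilt xy err u [ 0. -0.] w 0.155 g 10.0 F [-0.5  0.7 -0.2]
twist z -0.0 offset [-12.78 -11.67  -1.91] q6 then -40
```

```bash
python3 -m crank '[{"offset":[0,0,-0.6],"twist":[0,0,0],"jaw":0},{"offset":[0,0,-0.8],"twist":[0,0,0],"jaw":0},{"offset":[-0.5,-0.4,-0.6],"twist":[0,0,0],"jaw":0},{"offset":[-1,-0.9,0],"twist":[0,0,0],"jaw":0},{"offset":[-1,-0.9,0],"twist":[0,0,0],"jaw":0}]' 10
python3 -m crank '[{"offset":[-1,-0.9,0],"twist":[0,0,0],"jaw":0},{"offset":[-1,-0.9,0],"twist":[0,0,0],"jaw":0},{"offset":[-1,-0.9,0],"twist":[0,0,0],"jaw":0},{"offset":[-1,-0.9,0],"twist":[0,0,0],"jaw":0},{"offset":[-1,-0.9,0],"twist":[0,0,0],"jaw":0}]'
python3 -m crank '[{"offset":[-1,-0.9,0],"twist":[0,0,0],"jaw":0},{"offset":[-1,-0.9,0],"twist":[0,0,0],"jaw":0},{"offset":[-1,-0.9,0],"twist":[0,0,0],"jaw":0},{"offset":[-1,-0.9,0],"twist":[0,0,0],"jaw":0},{"offset":[-0.78,-0.9,0],"twist":[0,0,0],"jaw":0}]'
python3 plan.py .4216 -.142 .0275 21
```

```text
time_s: 13.48
position: [0.5767, 0.2473, 0.085]
orientation: [1.778, 2.588, 0.004]
ft_force: [1.1, -0.2, 0.4]
width: 0.151
grasp_force: 10.0
time_s: 14.1
position: [0.5041, 0.0583, 0.0845]
orientation: [1.778, 2.587, 0.002]
ft_force: [1.2, -0.4, 0.5]
width: 0.153
grasp_force: 10.0
time_s: 14.72
position: [0.4294, -0.1243, 0.0845]
orientation: [1.779, 2.586, 0.001]
ft_force: [0.1, -0.3, -0.7]
width: 0.154
grasp_force: 10.0
t 14.72 pos [ 429.4 -124.3   84.5] yaw 21.0 tilt xy err u [0.02 0.02] w 0.154 g 10.0 F [ 0.1 -0.3 -0.7]
twist z -0.01 offset [-0.46 -0.45  1.9 ] q6 then -40
```

```bash
python3 -m crank '[{"offset":[-0.25,-0.23,0.2],"twist":[0,0,0],"jaw":0},{"offset":[-0.23,-0.23,0.4],"twist":[0,0,0],"jaw":0},{"offset":[0,0,0.3],"twist":[0,0,0],"jaw":0},{"offset":[0,0,0],"twist":[0,0,0],"jaw":0},{"offset":[0,0,0],"twist":[0,0,0],"jaw":0}]' 10
python3 plan.py .4216 -.142 .0275 21
python3 - <<'E'
from bench import manip
from h import *
A=[]
for n in("wrist","side"):
    s=manip.snapshot(n); np.savez(f"pics/{n}3.npz",**s); u,v=px(s,(.4216,-.142,.04)); u,v=int(u),int(v); print(n,u,v); k=40 if n=="side" else 110
    c=cv2.cvtColor(s["frame"],cv2.COLOR_RGB2BGR); c=cv2.copyMakeBorder(c,120,120,120,120,cv2.BORDER_CONSTANT)[v+120-k:v+120+k,u+120-k:u+120+k]; A.append(cv2.resize(c,(400,400)))
cv2.imwrite("pics/b3.png",np.hstack(A))
E
```

```text
time_s: 15.35
position: [0.4219, -0.1405, 0.0556]
orientation: [-1.778, -2.589, -0.0]
ft_force: [-0.3, -0.1, -0.6]
width: 0.155
grasp_force: 10.0
t 15.35 pos [ 421.9 -140.5   55.6] yaw 21.0 tilt xy err u [ 0. -0.] w 0.155 g 10.0 F [-0.3 -0.1 -0.6]
twist z 0.01 offset [-0.04 -0.03  0.94] q6 then -40
wrist 277 235
side 315 199
```

View pics/b3.png

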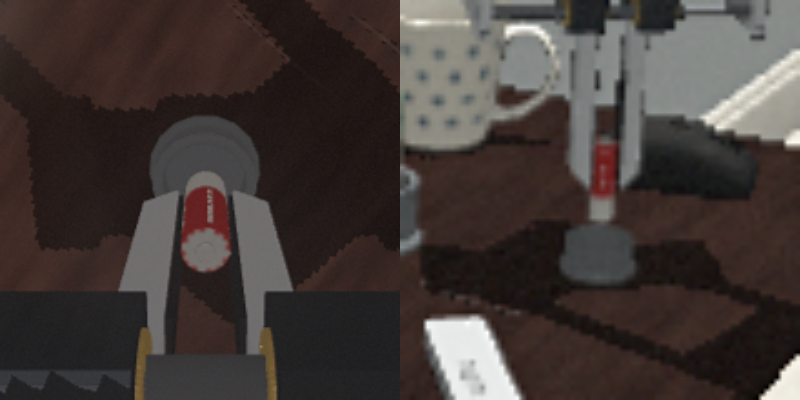

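The battery is upright and lies along the cup's axis in both views: wrist at (205,205) above the cup at (205,160), side at (602,180) above the cup at (598,250). I'll lower it.

```bash
python3 -m crank '[{"offset":[-0.03,-0.03,0.3],"twist":[0,0,0],"jaw":0},{"offset":[0,0,0.3],"twist":[0,0,0],"jaw":0},{"offset":[0,0,0.2],"twist":[0,0,0],"jaw":0},{"offset":[0,0,0.15],"twist":[0,0,0],"jaw":0},{"offset":[0,0,0],"twist":[0,0,0],"jaw":0}]' 10
python3 -m crank '[{"offset":[0,0,0],"twist":[0,0,0],"jaw":0.22},{"offset":[0,0,0],"twist":[0,0,0],"jaw":0.3},{"offset":[0,0,0],"twist":[0,0,0],"jaw":0.5},{"offset":[0,0,0],"twist":[0,0,0],"jaw":0.8},{"offset":[0,0,0],"twist":[0,0,0],"jaw":1}]' 10
python3 -m crank '[{"offset":[0,0,-0.4],"twist":[0,0,0],"jaw":1},{"offset":[0,0,-0.8],"twist":[0,0,0],"jaw":1},{"offset":[0,0,-1],"twist":[0,0,0],"jaw":1},{"offset":[0,0,-1],"twist":[0,0,0],"jaw":1},{"offset":[0,0,0],"twist":[0,0,0],"jaw":1}]' 10
python3 plan.py .455 .027 .11 25.4
```

```text
time_s: 16.08
position: [0.421, -0.1423, 0.0271]
orientation: [-1.78, -2.588, -0.0]
ft_force: [-0.6, 0.2, 0.0]
width: 0.156
grasp_force: 10.0
time_s: 16.7
position: [0.4211, -0.1423, 0.0273]
orientation: [1.78, 2.589, 0.0]
ft_force: [0.4, -0.8, 0.3]
width: 0.584
grasp_force: 0.0
time_s: 17.32
position: [0.423, -0.1433, 0.1267]
orientation: [1.776, 2.583, 0.002]
ft_force: [0.8, -0.5, 0.0]
width: 1.0
grasp_force: 0.0
t 17.32 pos [ 423.  -143.3  126.7] yaw 21.0 tilt xy err u [0.05 0.05] w 1.0 g 0.0 F [ 0.8 -0.5  0. ]
twist z -0.74 offset [4.67 3.4  0.56] q6 then -22
```

```bash
python3 -m crank '[{"offset":[0,0,0],"twist":[0,0,-0.74],"jaw":1},{"offset":[1,0.7,0],"twist":[0,0,0],"jaw":1},{"offset":[1,0.7,0],"twist":[0,0,0],"jaw":1},{"offset":[1,0.7,0],"twist":[0,0,0],"jaw":1},{"offset":[1,0.7,0],"twist":[0,0,0],"jaw":1}]' 15
python3 -m crank '[{"offset":[0.7,0.6,0],"twist":[0,0,0],"jaw":1},{"offset":[0,0,0],"twist":[0,0,0],"jaw":1},{"offset":[0,0,0],"twist":[0,0,0],"jaw":1},{"offset":[0,0,0],"twist":[0,0,0],"jaw":1},{"offset":[0,0,0],"twist":[0,0,0],"jaw":1}]' 15
python3 plan.py .455 .027 .006 25.4
python3 - <<'E'
from bench import manip
from h import *
s=manip.snapshot("wrist"); np.savez("pics/w4.npz",**s); W=cloud(s)
def rect(m,z,n):
    k,l,st,c=cv2.connectedComponentsWithStats(m.astype(np.uint8)); i=1+np.argmax(st[1:,4]); v,u=np.nonzero(l==i)
    P=np.array([ray(s,a,b,z)[:2] for a,b in zip(u,v)])*1000; r=cv2.minAreaRect(P.astype(np.float32)); B=cv2.boxPoints(r); e=max((B[1]-B[0],B[2]-B[1]),key=np.linalg.norm)
    print(n,st[i],np.round(r[0],1),np.round(r[1],1),round(np.degrees(np.arctan2(e[1],e[0]))%180,1))
d=np.hypot(W[...,0]-.455,W[...,1]-.027)
rect((d<.075)&(W[...,2]>.011)&(W[...,2]<.03),.016,"hub")
rect((d<.075)&(s["frame"].min(-1)>130)&(W[...,2]<.03),.016,"hubcol")
c=cv2.cvtColor(s["frame"],cv2.COLOR_RGB2BGR)
t=manip.snapshot("side")["frame"]; u=cv2.resize(cv2.cvtColor(t[150:255,240:380],cv2.COLOR_RGB2BGR),(560,420))
cv2.imwrite("pics/w4.png",cv2.resize(np.hstack([c,u]),(800,300)))
E
```

```text
time_s: 17.95
position: [0.4447, 0.0034, 0.1218]
orientation: [-1.678, -2.654, 0.001]
ft_force: [0.6, 0.2, -0.6]
width: 1.0
grasp_force: 0.0
time_s: 18.58
position: [0.4525, 0.0281, 0.1232]
orientation: [-1.68, -2.655, 0.0]
ft_force: [-0.3, -0.7, 0.4]
width: 1.001
grasp_force: 0.0
t 18.57 pos [452.5  28.1 123.2] yaw 25.3 tilt xy err u [-0.  0.] w 1.001 g 0.0 F [-0.3 -0.7  0.4]
twist z -0.01 offset [-0.07  0.06  3.91] q6 then -22
hub [ 263  139   39  113 4143] [455.7  28.2] [ 33.8 105.9] 115.6
hubcol [264 139  38  34 997] [439.3  62.8] [32.8 29.1] 25.3
```

View pics/w4.png

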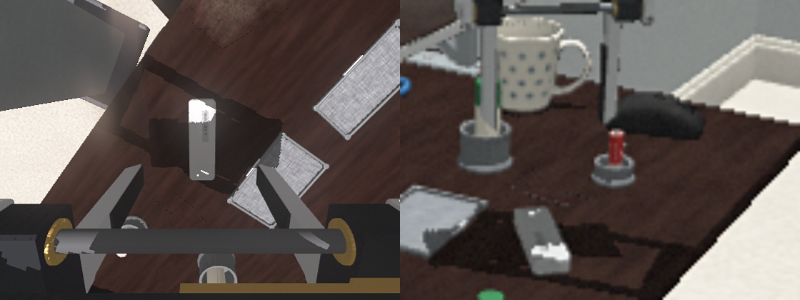

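The wrist view shows the hub at (201,140), centred between the fingers. The side half shows the battery standing in its cup at (616,150). I'll grasp the hub.

```bash
python3 -m crank '[{"offset":[-0.05,0.1,0.9],"twist":[0,0,0],"jaw":1},{"offset":[0,0,0.9],"twist":[0,0,0],"jaw":1},{"offset":[0,0,0.9],"twist":[0,0,0],"jaw":1},{"offset":[0,0,0.7],"twist":[0,0,0],"jaw":1},{"offset":[0,0,0.4],"twist":[0,0,0],"jaw":1}]' 15
python3 -m crank '[{"offset":[0,0,0],"twist":[0,0,0],"jaw":0.6},{"offset":[0,0,0.1],"twist":[0,0,0],"jaw":0},{"offset":[0,0,0],"twist":[0,0,0],"jaw":0},{"offset":[0,0,0],"twist":[0,0,0],"jaw":0},{"offset":[0,0,0],"twist":[0,0,0],"jaw":0}]' 15
python3 -m crank '[{"offset":[0,0,0],"twist":[0,0,0],"jaw":0},{"offset":[0,0,0],"twist":[0,0,0],"jaw":0},{"offset":[0,0,0],"twist":[0,0,0],"jaw":0},{"offset":[0,0,0],"twist":[0,0,0],"jaw":0},{"offset":[0,0,0],"twist":[0,0,0],"jaw":0}]' 15
python3 plan.py .614 .183 .07 -14.1
```

```text
time_s: 19.3
position: [0.4553, 0.0286, 0.0081]
orientation: [-1.678, -2.654, 0.001]
ft_force: [-0.2, 0.0, 0.8]
width: 1.003
grasp_force: 0.0
time_s: 19.92
position: [0.4563, 0.0288, 0.0066]
orientation: [1.678, 2.655, 0.001]
ft_force: [0.2, -0.1, 0.0]
width: 0.504
grasp_force: 0.0
time_s: 20.55
position: [0.456, 0.0288, 0.0064]
orientation: [1.678, 2.656, 0.0]
ft_force: [-0.7, 0.8, 1.6]
width: 0.36
grasp_force: 15.0
t 20.55 pos [456.   28.8   6.4] yaw 25.4 tilt xy err u [ 0. -0.] w 0.36 g 15.0 F [-0.7  0.8  1.6]
twist z 6.59 offset [ 6.27  3.85 -2.12] q6 then 31
```

```bash
python3 -m crank '[{"offset":[0,0,-0.4],"twist":[0,0,0],"jaw":0},{"offset":[0,0,-0.7],"twist":[0,0,0],"jaw":0},{"offset":[0,0,-0.7],"twist":[0,0,0],"jaw":0},{"offset":[0,0,-0.5],"twist":[0,0,1],"jaw":0},{"offset":[0,0,0],"twist":[0,0,1],"jaw":0}]' 20
python3 plan.py .614 .183 .07 -14.1
python3 - <<'E'
from bench import manip
from h import *
s=manip.snapshot("side"); np.savez("pics/s5.npz",**s); c=cv2.cvtColor(s["frame"],cv2.COLOR_RGB2BGR)
u,v=map(int,px(s,(.456,.029,.08))); print(u,v)
a=cv2.resize(c[v-50:v+50,u-50:u+50],(400,400),interpolation=cv2.INTER_CUBIC)
d0=cv2.cvtColor(load("side0")["frame"],cv2.COLOR_RGB2BGR)
cv2.imwrite("pics/s5.png",np.hstack([a,cv2.resize(d0[225:325,7:107],(400,400),interpolation=cv2.INTER_CUBIC)]))
E
```

```text
time_s: 21.18
position: [0.4575, 0.0287, 0.0777]
orientation: [1.949, 2.46, 0.004]
ft_force: [-0.2, 0.1, -1.4]
width: 0.357
grasp_force: 20.0
t 21.18 pos [457.5  28.7  77.7] yaw 13.2 tilt xy err u [0.04 0.01] w 0.357 g 20.0 F [-0.2  0.1 -1.4]
twist z 4.55 offset [6.26 3.81 0.26] q6 then 31
289 207
```

View pics/s5.png

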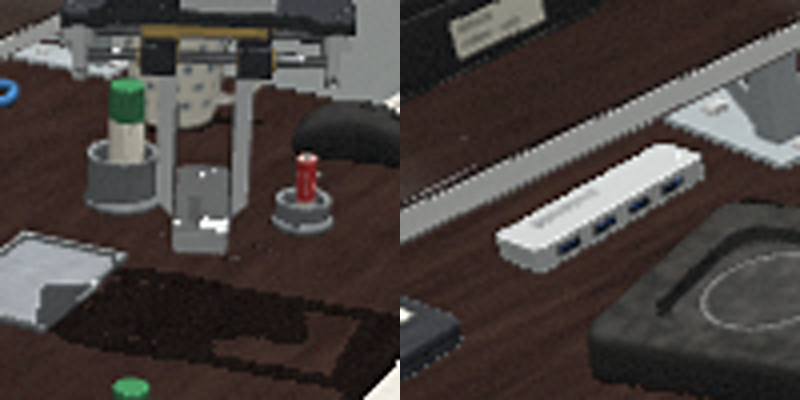

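The left half shows the hub hanging level in the jaws at (203,210). The right half shows the shelf look-alike at (600,205), which I'll leave alone. I'll carry on to the hub tray.

```bash
python3 -m crank '[{"offset":[0,0,0],"twist":[0,0,1],"jaw":0},{"offset":[0,0,0],"twist":[0,0,1],"jaw":0},{"offset":[0,0,0],"twist":[0,0,1],"jaw":0},{"offset":[0,0,0],"twist":[0,0,1],"jaw":0},{"offset":[0,0,0],"twist":[0,0,0.55],"jaw":0}]' 20
python3 -m crank '[{"offset":[1,0.6,0],"twist":[0,0,0],"jaw":0},{"offset":[1,0.6,0],"twist":[0,0,0],"jaw":0},{"offset":[1,0.6,0],"twist":[0,0,0],"jaw":0},{"offset":[1,0.6,0],"twist":[0,0,0],"jaw":0},{"offset":[1,0.6,0],"twist":[0,0,0],"jaw":0}]'
python3 -m crank '[{"offset":[0.7,0.5,0],"twist":[0,0,0],"jaw":0},{"offset":[0.5,0.3,0],"twist":[0,0,0],"jaw":0},{"offset":[0,0,0.4],"twist":[0,0,0],"jaw":0},{"offset":[0,0,0.4],"twist":[0,0,0],"jaw":0},{"offset":[0,0,0],"twist":[0,0,0],"jaw":0}]'
python3 plan.py .614 .183 .009 -14.1
python3 - <<'E'
from bench import manip
from h import *
s=manip.snapshot("wrist"); np.savez("pics/w6.npz",**s); cv2.imwrite("pics/w6.png",cv2.cvtColor(s["frame"],cv2.COLOR_RGB2BGR))
E
```

```text
time_s: 21.85
position: [0.4559, 0.0288, 0.0755]
orientation: [-2.474, -1.936, -0.0]
ft_force: [0.7, 0.0, -0.7]
width: 0.361
grasp_force: 20.0
time_s: 22.48
position: [0.5801, 0.1537, 0.0754]
orientation: [-2.472, -1.939, 0.0]
ft_force: [0.2, -0.2, -0.0]
width: 0.359
grasp_force: 20.0
time_s: 23.1
position: [0.6093, 0.1811, 0.0489]
orientation: [-2.472, -1.935, 0.007]
ft_force: [-0.3, -0.1, -1.1]
width: 0.356
grasp_force: 20.0
t 23.1 pos [609.3 181.1  48.9] yaw -13.9 tilt xy err u [-0.04  0.02] w 0.356 g 20.0 F [-0.3 -0.1 -1.1]
twist z 0.03 offset [0.1  0.14 1.33] q6 then 31
```

View pics/w6.png

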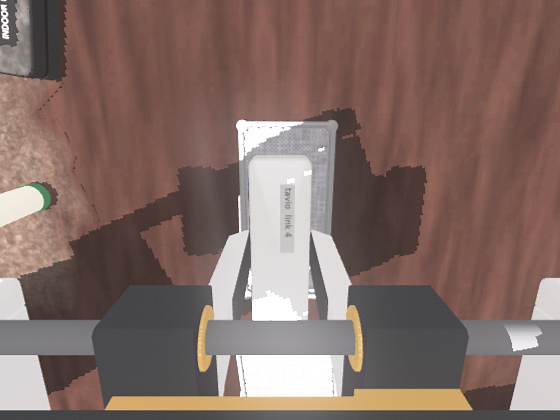

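The hub lies parallel to the tray, about 4 mm to its left: hub centre column 281, tray centre column 287. This agrees with the computed offset.

```bash
python3 -m crank '[{"offset":[0.05,0.1,0.3],"twist":[0,0,0],"jaw":0},{"offset":[0,0,0.3],"twist":[0,0,0],"jaw":0},{"offset":[0,0,0.3],"twist":[0,0,0],"jaw":0},{"offset":[0,0,0],"twist":[0,0,0],"jaw":0},{"offset":[0,0,0],"twist":[0,0,0],"jaw":0}]' 20
python3 plan.py .614 .183 .009 -14.1
```

```text
time_s: 23.78
position: [0.6147, 0.1828, 0.0243]
orientation: [2.474, 1.937, 0.0]
ft_force: [0.5, 0.9, -0.4]
width: 0.356
grasp_force: 20.0
t 23.77 pos [614.7 182.8  24.3] yaw -13.9 tilt xy err u [ 0. -0.] w 0.356 g 20.0 F [ 0.5  0.9 -0.4]
twist z 0.04 offset [ 0.   -0.02  0.51] q6 then 31
```

```bash
python3 -m crank '[{"offset":[0,0,0.2],"twist":[0,0,0],"jaw":0},{"offset":[0,0,0.2],"twist":[0,0,0],"jaw":0},{"offset":[0,0,0.1],"twist":[0,0,0],"jaw":0},{"offset":[0,0,0],"twist":[0,0,0],"jaw":0},{"offset":[0,0,0],"twist":[0,0,0],"jaw":0}]' 20
python3 -m crank '[{"offset":[0,0,0],"twist":[0,0,0],"jaw":0.45},{"offset":[0,0,0],"twist":[0,0,0],"jaw":0.5},{"offset":[0,0,0],"twist":[0,0,0],"jaw":0.6},{"offset":[0,0,0],"twist":[0,0,0],"jaw":0.7},{"offset":[0,0,0],"twist":[0,0,0],"jaw":0.7}]'
python3 -m crank '[{"offset":[0,0,-0.4],"twist":[0,0,0],"jaw":0.9},{"offset":[0,0,-0.8],"twist":[0,0,0],"jaw":1},{"offset":[0,0,-1],"twist":[0,0,0],"jaw":1},{"offset":[0,0,-1],"twist":[0,0,0],"jaw":1},{"offset":[0,0,-0.5],"twist":[0,0,0],"jaw":1}]'
python3 plan.py .488 .356 .13 -23.4
python3 - <<'E'
from bench import manip
from h import *
s=manip.snapshot("wrist"); np.savez("pics/w7.npz",**s); W=cloud(s)
def rect(m,z,n):
    k,l,st,c=cv2.connectedComponentsWithStats(m.astype(np.uint8)); i=1+np.argmax(st[1:,4]); v,u=np.nonzero(l==i)
    P=np.array([ray(s,a,b,z)[:2] for a,b in zip(u,v)])*1000; r=cv2.minAreaRect(P.astype(np.float32)); B=cv2.boxPoints(r); e=max((B[1]-B[0],B[2]-B[1]),key=np.linalg.norm)
    print(n,st[i],np.round(r[0],1),np.round(r[1],1),round(np.degrees(np.arctan2(e[1],e[0]))%180,1),"z",np.round(np.percentile(W[l==i][:,2]*1000,[10,50,90]),1))
d=np.hypot(W[...,0]-.614,W[...,1]-.183)
rect((d<.075)&(W[...,2]>.011)&(W[...,2]<.03),.018,"hub")
cv2.imwrite("pics/w7.png",cv2.cvtColor(s["frame"],cv2.COLOR_RGB2BGR))
E
```

```text
time_s: 24.4
position: [0.6146, 0.1827, 0.0093]
orientation: [2.474, 1.937, 0.0]
ft_force: [-0.3, 0.4, -0.9]
width: 0.364
grasp_force: 20.0
time_s: 25.02
position: [0.6146, 0.1827, 0.0093]
orientation: [-2.474, -1.937, -0.0]
ft_force: [0.6, -0.7, 0.3]
width: 0.701
grasp_force: 0.0
time_s: 25.65
position: [0.6158, 0.183, 0.1237]
orientation: [2.472, 1.936, 0.007]
ft_force: [-0.1, -0.5, -0.1]
width: 1.0
grasp_force: 0.0
t 25.65 pos [615.8 183.  123.7] yaw -13.9 tilt xy err u [ 0.04 -0.02] w 1.0 g 0.0 F [-0.1 -0.5 -0.1]
twist z 1.59 offset [ 3.6  -6.2  -0.21] q6 then 60
hub [ 259  138   39  115 4213] [615. 183.] [107.   34.1] 76.0 z [15.6 16.6 17.5]
```

View pics/w7.png

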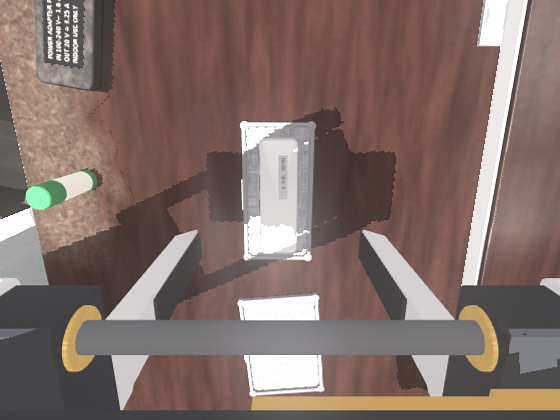

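The hub lies flat and centred in its tray, at (278,195). Next is the brick; I'll check the chair's height nearby first.

```bash
python3 - <<'E'
from h import *
W=cloud(load("top0")).reshape(-1,3)
for a in (.34,.38,.40,.42,.44):
    m=(abs(W[:,0]-a)<.015); print(a,[(b,round(float(W[m&(abs(W[:,1]-b)<.03)][:,2].max()),2)) for b in(.25,.3,.35,.4,.45)])
E
python3 -m crank '[{"offset":[0,0,0],"twist":[0,0,1],"jaw":1},{"offset":[0,0,0],"twist":[0,0,0.6],"jaw":1},{"offset":[0.6,-1,0],"twist":[0,0,0],"jaw":1},{"offset":[0.6,-1,0],"twist":[0,0,0],"jaw":1},{"offset":[0.6,-1,0],"twist":[0,0,0],"jaw":1}]' 20
python3 -m crank '[{"offset":[0.6,-1,0],"twist":[0,0,0],"jaw":1},{"offset":[0.6,-1,0],"twist":[0,0,0],"jaw":1},{"offset":[0.6,-1,0],"twist":[0,0,0],"jaw":1},{"offset":[0,-0.2,0],"twist":[0,0,0],"jaw":1},{"offset":[0,0,0],"twist":[0,0,0],"jaw":1}]' 20
python3 plan.py .488 .356 .009 -23.4
python3 - <<'E'
from bench import manip
from h import *
s=manip.snapshot("wrist"); np.savez("pics/w8.npz",**s); W=cloud(s)
def rect(m,z,n):
    k,l,st,c=cv2.connectedComponentsWithStats(m.astype(np.uint8)); i=1+np.argmax(st[1:,4]); v,u=np.nonzero(l==i)
    P=np.array([ray(s,a,b,z)[:2] for a,b in zip(u,v)])*1000; r=cv2.minAreaRect(P.astype(np.float32)); B=cv2.boxPoints(r); e=max((B[1]-B[0],B[2]-B[1]),key=np.linalg.norm)
    print(n,st[i],np.round(r[0],1),np.round(r[1],1),round(np.degrees(np.arctan2(e[1],e[0]))%180,1),"z",np.round(np.percentile(W[l==i][:,2]*1000,[10,50,90]),1))
d=np.hypot(W[...,0]-.488,W[...,1]-.356)
rect((d<.075)&(W[...,2]>.02)&(W[...,2]<.04),.028,"brick")
rect((d<.075)&(W[...,2]>.008)&(W[...,2]<.04),.02,"brick low")
E
```

```text
0.34 [(0.25, -0.26), (0.3, -0.25), (0.35, -0.24), (0.4, -0.24), (0.45, -0.24)]
0.38 [(0.25, 0.01), (0.3, 0.0), (0.35, -0.25), (0.4, -0.24), (0.45, -0.24)]
0.4 [(0.25, 0.01), (0.3, 0.0), (0.35, 0.0), (0.4, -0.0), (0.45, -0.24)]
0.42 [(0.25, 0.07), (0.3, 0.01), (0.35, 0.01), (0.4, 0.0), (0.45, 0.0)]
0.44 [(0.25, 0.07), (0.3, 0.03), (0.35, 0.03), (0.4, 0.01), (0.45, 0.01)]
time_s: 26.32
position: [0.5524, 0.2686, 0.1191]
orientation: [-2.627, -1.722, 0.003]
ft_force: [-0.5, -0.5, -0.3]
width: 1.0
grasp_force: 0.0
time_s: 26.95
position: [0.4867, 0.3555, 0.1197]
orientation: [2.626, 1.723, -0.002]
ft_force: [0.3, 0.1, -0.5]
width: 0.997
grasp_force: 0.0
t 26.95 pos [486.7 355.5 119.7] yaw -23.5 tilt xy err u [-0.    0.01] w 0.997 g 0.0 F [ 0.3  0.1 -0.5]
twist z -0.01 offset [0.03 0.03 3.69] q6 then 60
brick [ 255  142   54  103 5266] [490.8 359.9] [90.8 44.5] 66.4 z [26.5 27.5 28.5]
brick low [ 255  141   54  104 5315] [490.1 358.3] [94.3 45.8] 66.4 z [26.5 27.5 28.5]
```

```bash
python3 -m crank '[{"offset":[0.12,0.05,0.9],"twist":[0,0,0],"jaw":1},{"offset":[0,0,0.9],"twist":[0,0,0],"jaw":1},{"offset":[0,0,0.9],"twist":[0,0,0],"jaw":1},{"offset":[0,0,0.6],"twist":[0,0,0],"jaw":1},{"offset":[0,0,0.35],"twist":[0,0,0],"jaw":1}]' 30
python3 -m crank '[{"offset":[0,0,0],"twist":[0,0,0],"jaw":0.6},{"offset":[0,0,0],"twist":[0,0,0],"jaw":0},{"offset":[0,0,0],"twist":[0,0,0],"jaw":0},{"offset":[0,0,0],"twist":[0,0,0],"jaw":0},{"offset":[0,0,0],"twist":[0,0,0],"jaw":0}]' 30
python3 -m crank '[{"offset":[0,0,0],"twist":[0,0,0],"jaw":0},{"offset":[0,0,0],"twist":[0,0,0],"jaw":0},{"offset":[0,0,0],"twist":[0,0,0],"jaw":0},{"offset":[0,0,0],"twist":[0,0,0],"jaw":0},{"offset":[0,0,0],"twist":[0,0,0],"jaw":0}]' 30
python3 plan.py .578 .0155 .10 -9.5
```

```text
time_s: 27.62
position: [0.49, 0.3578, 0.0097]
orientation: [2.628, 1.721, -0.002]
ft_force: [0.1, 0.1, -0.5]
width: 1.002
grasp_force: 0.0
time_s: 28.25
position: [0.49, 0.3587, 0.0112]
orientation: [-2.627, -1.723, -0.001]
ft_force: [0.3, -0.2, -0.5]
width: 0.504
grasp_force: 0.0
time_s: 28.88
position: [0.4899, 0.3587, 0.0111]
orientation: [-2.627, -1.723, -0.001]
ft_force: [-0.2, -0.3, 2.2]
width: 0.478
grasp_force: 30.0
t 28.88 pos [489.9 358.7  11.1] yaw -23.5 tilt xy err u [ 0. -0.] w 0.478 g 30.0 F [-0.2 -0.3  2.2]
twist z -2.33 offset [-10.8    4.79  -2.96] q6 then 11
```

```bash
python3 -m crank '[{"offset":[0,0,-0.4],"twist":[0,0,0],"jaw":0},{"offset":[0,0,-0.8],"twist":[0,0,0],"jaw":0},{"offset":[0,0,-1],"twist":[0,0,-0.8],"jaw":0},{"offset":[0,0,-0.8],"twist":[0,0,-0.8],"jaw":0},{"offset":[0,0,0],"twist":[0,0,-0.73],"jaw":0}]' 30
python3 -m crank '[{"offset":[-0.8,0.4,0],"twist":[0,0,0],"jaw":0},{"offset":[-1,0.4,0],"twist":[0,0,0],"jaw":0},{"offset":[-1,0.4,0],"twist":[0,0,0],"jaw":0},{"offset":[-1,0.4,0],"twist":[0,0,0],"jaw":0},{"offset":[-1,0.4,0],"twist":[0,0,0],"jaw":0}]'
python3 -m crank '[{"offset":[-1,0.4,0],"twist":[0,0,0],"jaw":0},{"offset":[-1,0.4,0],"twist":[0,0,0],"jaw":0},{"offset":[-1,0.4,0],"twist":[0,0,0],"jaw":0},{"offset":[-1,0.4,0],"twist":[0,0,0],"jaw":0},{"offset":[-1,0.5,0],"twist":[0,0,0],"jaw":0}]'
python3 -m crank '[{"offset":[-0.8,0.5,0],"twist":[0,0,0],"jaw":0},{"offset":[-0.2,0.2,0],"twist":[0,0,0],"jaw":0},{"offset":[0,0,0],"twist":[0,0,0],"jaw":0},{"offset":[0,0,0],"twist":[0,0,0],"jaw":0},{"offset":[0,0,0],"twist":[0,0,0],"jaw":0}]'
python3 plan.py .578 .0155 .0145 -9.5
python3 - <<'E'
from bench import manip
from h import *
s=manip.snapshot("wrist"); np.savez("pics/w9.npz",**s); cv2.imwrite("pics/w9.png",cv2.cvtColor(s["frame"],cv2.COLOR_RGB2BGR))
E
```

```text
time_s: 29.5
position: [0.4913, 0.3593, 0.104]
orientation: [2.394, 2.032, 0.008]
ft_force: [0.9, -0.6, -2.3]
width: 0.475
grasp_force: 30.0
time_s: 30.12
position: [0.5251, 0.2054, 0.1006]
orientation: [-2.398, -2.03, 0.001]
ft_force: [1.1, 0.7, -2.3]
width: 0.475
grasp_force: 30.0
time_s: 30.75
position: [0.5624, 0.0472, 0.1006]
orientation: [-2.398, -2.03, 0.001]
ft_force: [-0.2, 0.4, -1.1]
width: 0.475
grasp_force: 30.0
time_s: 31.38
position: [0.5781, 0.0163, 0.1008]
orientation: [-2.396, -2.031, -0.0]
ft_force: [0.9, 0.0, -2.1]
width: 0.476
grasp_force: 30.0
t 31.38 pos [578.1  16.3 100.8] yaw -9.4 tilt xy err u [-0. -0.] w 0.476 g 30.0 F [ 0.9  0.  -2.1]
twist z 0.01 offset [-0.03  0.    2.88] q6 then 11
```

View pics/w9.png

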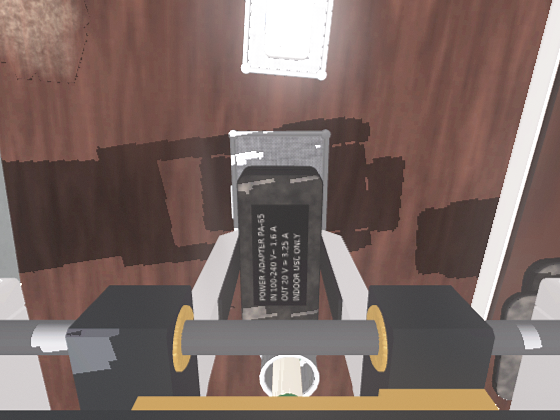

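The brick, at (281,240), is centred over and parallel to its tray, whose centre column is 281. I'll lower it.

```bash
python3 -m crank '[{"offset":[0,0,0.7],"twist":[0,0,0],"jaw":0},{"offset":[0,0,0.7],"twist":[0,0,0],"jaw":0},{"offset":[0,0,0.6],"twist":[0,0,0],"jaw":0},{"offset":[0,0,0.3],"twist":[0,0,0],"jaw":0},{"offset":[0,0,0.2],"twist":[0,0,0],"jaw":0}]' 30
python3 -m crank '[{"offset":[0,0,0.2],"twist":[0,0,0],"jaw":0},{"offset":[0,0,0.16],"twist":[0,0,0],"jaw":0},{"offset":[0,0,0],"twist":[0,0,0],"jaw":0},{"offset":[0,0,0],"twist":[0,0,0],"jaw":0},{"offset":[0,0,0],"twist":[0,0,0],"jaw":0}]'
python3 -m crank '[{"offset":[0,0,0],"twist":[0,0,0],"jaw":0.55},{"offset":[0,0,0],"twist":[0,0,0],"jaw":0.6},{"offset":[0,0,0],"twist":[0,0,0],"jaw":0.7},{"offset":[0,0,0],"twist":[0,0,0],"jaw":0.8},{"offset":[0,0,0],"twist":[0,0,0],"jaw":0.8}]'
python3 -m crank '[{"offset":[0,0,-0.4],"twist":[0,0,0],"jaw":0.9},{"offset":[0,0,-0.8],"twist":[0,0,0],"jaw":1},{"offset":[0,0,-1],"twist":[0,0,0],"jaw":1},{"offset":[0,0,-1],"twist":[0,0,0],"jaw":1},{"offset":[0,0,-1],"twist":[0,0,0],"jaw":1}]'
python3 -m crank '[{"offset":[1,0,-1],"twist":[0,0,0],"jaw":1},{"offset":[1,-1,-1],"twist":[0,0,0],"jaw":1},{"offset":[1,-1,0],"twist":[0,0,0],"jaw":1},{"offset":[1,-1,0],"twist":[0,0,0],"jaw":1},{"offset":[1,-1,0],"twist":[0,0,0],"jaw":1}]'
python3 -m crank '[{"offset":[1,-1,0],"twist":[0,0,0],"jaw":1},{"offset":[1,-1,0],"twist":[0,0,0],"jaw":1},{"offset":[1,-1,0],"twist":[0,0,0],"jaw":1},{"offset":[0,0,0],"twist":[0,0,0],"jaw":1},{"offset":[0,0,0],"twist":[0,0,0],"jaw":1}]'
python3 - <<'E'
from bench import manip
from h import *
s=manip.snapshot("top"); np.savez("pics/t9.npz",**s); W=cloud(s)
for n,x,y,r,z in(("stick",.558,-.1405,.03,.08),("batt",.4216,-.142,.02,.03),("hub",.614,.183,.07,.012),("brick",.578,.0155,.07,.016),("mouse",.404,-.3,.07,.01)):
    m=(np.hypot(W[...,0]-x,W[...,1]-y)<r)&(W[...,2]>z); P=W[m]*1000; q=cv2.minAreaRect(P[:,:2].astype(np.float32)); print(n,len(P),np.round(q[0],1),np.round(q[1],1),"z",np.round(np.percentile(P[:,2],[10,50,90]),1))
f=manip.snapshot("side")["frame"]; c=lambda a:cv2.resize(cv2.cvtColor(a,cv2.COLOR_RGB2BGR),(400,300))
cv2.imwrite("pics/fin.png",np.hstack([c(s["frame"][100:280,190:430]),c(f[140:305,170:390])]))
E
```

```text
time_s: 32.05
position: [0.5784, 0.0154, 0.0255]
orientation: [-2.398, -2.03, -0.0]
ft_force: [0.5, -0.4, -1.7]
width: 0.474
grasp_force: 30.0
time_s: 32.67
position: [0.5786, 0.0153, 0.0154]
orientation: [2.397, 2.03, 0.001]
ft_force: [0.0, -0.3, -2.4]
width: 0.476
grasp_force: 30.0
time_s: 33.3
position: [0.5784, 0.0153, 0.015]
orientation: [2.398, 2.03, 0.0]
ft_force: [-0.7, 0.2, -0.1]
width: 0.794
grasp_force: 0.0
time_s: 33.92
position: [0.5785, 0.0153, 0.143]
orientation: [2.397, 2.029, 0.002]
ft_force: [0.1, -0.0, 0.2]
width: 0.998
grasp_force: 0.0
time_s: 34.55
position: [0.484, 0.1841, 0.2022]
orientation: [2.398, 2.029, 0.003]
ft_force: [1.7, 0.0, -0.1]
width: 1.001
grasp_force: 0.0
time_s: 35.17
position: [0.4112, 0.2864, 0.2017]
orientation: [2.397, 2.03, 0.002]
ft_force: [0.0, 0.0, -0.7]
width: 1.0
grasp_force: 0.0
stick 96 [ 557.2 -141.5] [25.  24.6] z [87.9 92.1 95.2]
batt 31 [ 420.4 -141.4] [12.4 13.2] z [45.3 52.3 54.1]
hub 470 [613.7 180.9] [107.8  35.8] z [13.2 16.1 19.2]
brick 596 [578.5  14.4] [92.1 46.2] z [24.8 28.7 32.3]
mouse 896 [ 404.8 -300.8] [107.5  59.5] z [17.2 29.5 36.8]
```

View pics/fin.png

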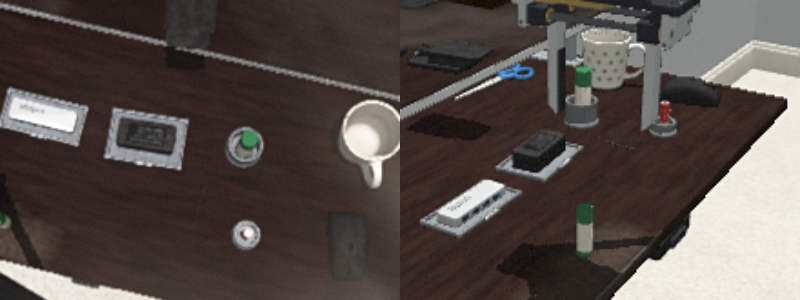

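All four things are home: hub (42,112), brick (145,133), glue stick (247,140) and battery (245,234) in the top half. Their heights match their holder floors, the mouse has not moved, and the mug looks undisturbed.

```bash
python3 -c "
from bench import manip
print(manip.sign_off())"
```

```text
the job is handed in; nothing more can be done
None
```

The glue stick, battery, USB hub and charger brick are each in their matching holder and released, the mouse and mug were left alone, and the job was handed in at about 35 s; the sign-off call returned no verdict.

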